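Zero a dial thickness comparator on a master tile, then gauge the replacement tile

ROBOT

A 6-joint arm with a two-finger parallel gripper is mounted at the origin on the work surface. World frame = base frame: x ahead of the robot, y to its left, z up, the work surface at z = 0. Lengths are in m, angles in rad, forces in N, time in s.
With the tool pointing down it reaches from about 0.325 to 0.9 m from the base axis. Payload 6.1 kg.
Tool frame: the origin (TCP) lies at the very end of the fingers, on their centre line; the grasp point (between the pads) lies 19 mm behind it (arm.grasp_offset is the z of the grasp point in the tool frame, in m); z points along the fingers, y is the line along which they close (so a half turn about z gives the same grasp; the last joint's range is limited). The gripper opens to 87 mm and grips with 3 to 60 N. Pads are 19 mm wide; open, the fingers measure 117 mm over their backs; the gripper's body (75 mm by 190 mm) begins 51 mm behind the grasp point.
Start: joints at [-1.337, 0.22, 1.526, -0, 1.395, -0.126], TCP at [0.22, -0.585, 0.223] pointing down, gripper open.
Joint ranges: [-2.98, 2.98], [-0.91, 2.08], [0.09, 2.57], [-1.24, 4.39], [0.2, 2.65], [-2.68, 2.68]. Speed limits (rad/s): [2.57, 2.57, 3.01, 3.14, 3.14, 3.14].

INTERFACE

Orientations are given as a unit quaternion [w, x, y, z].
In Python, from workcell import arm gives the robot as it stands. The module is installed in compiled form; this text tells all that it offers.
- The arm moves only by the shell command python3 -m inch 'ROWS' [FORCE]. ROWS is JSON, a list of rows, each an object of numbers: "fingers": the finger opening in cm, from 0 to 8.7; "dx", "dy", "dz": the shift along the tool's x, y, z in cm; "spin": the turn about the tool's z in rad. A call has exactly 8 rows; each row is the pose to reach, as a shift and turn from the pose commanded when the call began, along the tool's axes at that moment; what a row does not reach only later rows make up. A row lasts 1/10 s, in which the tool goes at most 50 mm and 8.59 degrees, less where a joint would pass 70% of its speed; a pose out of reach is approached as far as the arm can. A call with a gripper value outside its range is refused whole. The fingers move at their own pace and stop on an object; FORCE is the grip in N (left out, the last holds). Time passes only in rows, so rows that repeat a pose let the fingers close, or fill a call up. It gives the time, the measured TCP pose, the force, the opening and the grip force at its end, in the units of the state.
- arm.read_state(): the state, without advancing time (a new reading comes with each control period).
- arm.snapshot(name): name is "scene" or "side" or "wrist"; returns the picture (400x640x3 uint8, red, green, blue); there is no depth.
- arm.camera_model(name): a dict with "camera_matrix" (3x3 intrinsics, pixels), "xyz" and "rotation" of the camera in the world. Camera axes: x right, y down, z forward; pixel columns grow to the right and rows downward; lengths in m; the calibration is good to about 2 mm. The wrist camera is an equidistant fisheye: a pixel r from the principal point sees the ray r / f radians off the axis. A picture is of the moment at which its call begins: read the wrist's pose just before it. camera_model takes no time and is no camera call; for the wrist camera it gives the pose at the moment of the call.
- arm.sign_off(): hands the job in; it is judged then, once.
The state is a dict: "time": time; "joint_pos": joint angles; "joint_vel": joint speeds; "joint_torque": joint torques, N m; "eef_pos": TCP position; "tcp_rot": TCP orientation; "ft_force": force on the tool from outside, world axes, zero at the start; "torque": the same for the moment, N m; "grip_width": finger opening in m; "finger_force": force on a finger pad.
Only numpy, scipy, OpenCV 4.12 (cv2) and the standard library are available. Lean on these libraries where they do the work, as an engineer would, in place of code of your own. Each camera call takes 0.05 s, during which the arm holds its last target. There are 200 camera calls.

TASK

To compare a replacement tile with the old splashback, slide the dark master tile flat under the comparator's stylus, press it gently but firmly home against the brass stop for a moment, let go, and turn the bezel until its red zero mark stands under the needle. Then draw the master out, lay it back flat on the cork mat, slide the white new tile in, press it home against the stop the same way and leave it there with the zero setting untouched. Do not ram the stop or the stylus, and leave everything else on the counter where it is.

Things in the scene. Friction and masses are not known exactly. Their poses are not given: they have to be found in the camera images.
- stand: Comparator's fixed base. Origin on the counter below the stylus axis; x runs along the steel anvil table from loading end to column, y left, z up. Table top 30 mm up, 40 mm wide (tiles overhang 5 mm a side), x -110 to +60 mm; base below it 16 mm high, 100 mm wide, x -53 to +123. Column dia 22 at x +88, 116 high; its arm (50 to 77 mm up) holds the dial. A tile goes in along +x, centred on y = 0.
- stop: Adjustable end stop: dark block, 14 x 40 x 12 mm, fixed on the table 41 mm beyond the stylus axis, carrying a brass plate (44 wide, 12 high) that meets the tile. The plate is clamped anywhere from 3 to 27 mm in front of the block (towards -x), differently each time and not measured: find it by touch. Origin at the foot of the block's front face, mid width, on the table's top; axes as the stand's.
- stylus: Sprung steel stylus, ball end of 4 mm radius, moving vertically. Origin on its axis, 37.5 mm below the ball's lowest point. At rest the ball is 7 to 8 mm above the anvil table; a tile slid in flat on the table lifts it by its bevelled end (edge 6 mm high). It presses down with 1.5 N, plus 0.15 N per mm of lift.
- bezel (a joint): Turn of the dial's bezel in rad, clockwise from above, -3 to 3, 0.25 to 0.9 at the start; friction (0.04 Nm) keeps it where it is left. A black knurled ring of 58 mm diameter facing up, 82 to 100 mm above the counter, over a narrower case (49 mm, from 76 mm up) and, lower, the arm towards the column. The white scale and red zero mark turn with it.
- needle (a joint): Turn of the black needle in rad, clockwise from above, 0 with the stylus at rest, 0.628 rad per mm of lift (one turn is 10 mm). The zero mark is under the needle when this equals joint bezel. It reads about 1.2 to 1.9 with the master in.
- needle_tip (a point): The needle's long end, 21 mm from the dial's centre.
- zero_mark (a point): Red zero mark on the bezel's scale, 21 mm from the dial's centre. Its axes turn with the bezel: y points from the mark to the centre; lower readings (anticlockwise) lie towards its x.
- dial_centre (a point): Centre of the dial on the stylus axis, at about 98 mm above the counter, 2 mm below the top of the bezel's rim.
- mat: Cork mat, fixed, 220 x 340 x 4 mm (x, y, z), where the tiles lie. Origin at the centre of its underside.
- master: Dark slate-grey bevelled wall tile, the master: 150 x 50 mm (x, y), about 0.16 kg, edge 6 mm high, bevelled over 10 mm on all sides up to a flat field 10.0 mm thick. Origin at the centre of its underside, z up; its two ends are alike. Starts flat on the mat, length roughly along x.
- new_tile: White bevelled wall tile, the replacement: same shape, but its flat field is 9.2 mm thick, so on a dial zeroed on the master it reads 0.8 mm (0.50 rad) anticlockwise of zero. Origin and axes as the master's. Starts flat on the mat.
- odd_tile: Teal tile of the same length and width, not wanted; on the mat beside the other two (gaps of 27 to 65 mm between tiles). Leave it.
- mug: White mug, 80 mm wide, 95 mm high. Bystander.
- tape_measure: Yellow tape measure, 70 x 36 x 64 mm, on the counter beside the stand at its +y side, 125 to 150 mm from the stylus axis. Bystander.
- spacer_tub: Blue open tub of white tile spacers, 85 mm square, 50 mm high. Bystander.
- mallet: Rubber mallet lying at the left, wooden handle, 320 mm long, head 55 x 100 x 55 mm. Bystander.
- pencil: Red carpenter's pencil, 190 mm long. Bystander.
Things that resemble listed ones, but are neither listed nor needed, are in the scene too. Several things look just like the new_tile: the one meant starts farthest to the robot's right. What is shaped like the master but blue is not meant.

How it is judged:
By the outcome, as a careful person would: the job done as asked, in the order asked, and still so for the second after the job is handed in, with the robot touching nothing.
It also fails if it takes over 72 s, if anything falls off the work surface, if the arm or the gripper's body presses on something with over 40 N, if the wrist force passes 120 N, or if a joint passes its speed limit or range.

## Working session

There is one attempt and no reset: what is moved stays moved. The work goes in short steps, Python scripts to look and compute and a shell command to move; the robot and the scene stay as the last step left them, time stands still between calls to the robot, and variables do not carry over. Pictures are saved under pics/ and viewed, at most 10 in all, crops included, and the job is handed in when it is done.

```bash
mkdir -p pics
python3 - <<'E'
from workcell import arm
import cv2,numpy as np
s=arm.read_state();print(s)
for n in("scene","side"):
    cv2.imwrite(f"pics/{n}0.png",arm.snapshot(n)[:,:,::-1]);m=arm.camera_model(n);print(n,m)
E
```

```text
{'time': 0.0, 'joint_pos': array([-1.33714026e+00,  2.21215430e-01,  1.52761091e+00,  5.17163231e-07,
        1.39471310e+00, -1.26107930e-01]), 'joint_vel': array([ 4.51290044e-04, -2.81892256e-04, -6.49653238e-04,  7.29649579e-04,
       -9.73325225e-05, -7.01057100e-04]), 'joint_torque': array([ 5.21673555e-04, -4.94617438e+01, -3.87373781e+01,  6.96818554e-02,
        5.70559327e-02, -1.50102655e-04]), 'eef_pos': array([ 0.21987947, -0.5843778 ,  0.221444  ]), 'tcp_rot': array([-9.72000229e-04,  9.83864353e-01,  1.78913350e-01, -5.20639408e-05]), 'ft_force': array([-0.24986669, -0.58113729, -0.11910043]), 'torque': array([ 0.01030783, -0.0179399 , -0.03305953]), 'finger_force': 0.0, 'grip_width': 0.08687615647418323}
scene {'camera_matrix': array([[421.97868616,   0.        , 324.38760877],
       [  0.        , 421.97868616, 183.16189417],
       [  0.        ,   0.        ,   1.        ]]), 'xyz': array([1.3008002 , 0.5580572 , 0.82197512]), 'rotation': array([-0.20024984,  0.44967629,  0.78530056, -0.37549204])}
side {'camera_matrix': array([[397.06262407,   0.        , 320.22614511],
       [  0.        , 397.06262407, 202.11846745],
       [  0.        ,   0.        ,   1.        ]]), 'xyz': array([0.07532386, 0.84728118, 0.96128235]), 'rotation': array([ 0.09681082, -0.24203074,  0.89199285, -0.36932038])}
```

View pics/scene0.png

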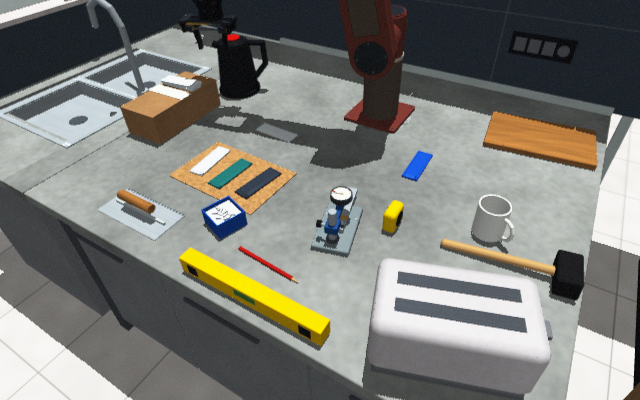

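View pics/side0.png

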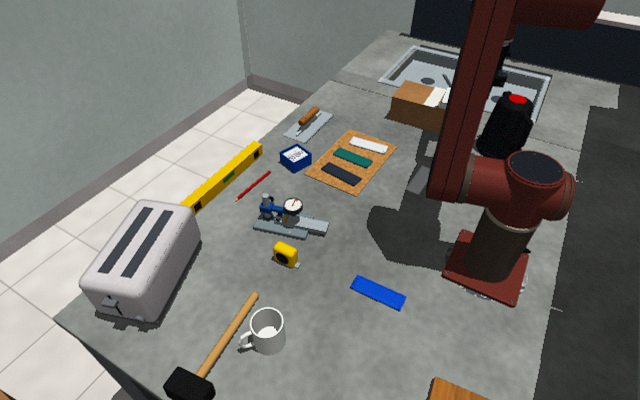

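The scene view shows the mat at about (233,177) with a white tile at (210,160), teal at (231,173) and dark at (259,183). The stand is at (340,215), with its dial at (341,195), and the yellow tape at (393,217). The blue decoy is at (417,165). The side view agrees, with the stand's loading end pointing towards the robot.

```bash
cat > h.py <<'E'
from workcell import arm
import cv2,numpy as np
from scipy.spatial.transform import Rotation as R
def rot(q): return R.from_quat([q[1],q[2],q[3],q[0]]).as_matrix()
def ray(m,u,v,fish=False):
    K=m["camera_matrix"];d=np.array([(u-K[0,2])/K[0,0],(v-K[1,2])/K[1,1],1.])
    if fish:
        r=np.hypot(d[0],d[1])+1e-12;d=np.array([d[0]/r*np.sin(r),d[1]/r*np.sin(r),np.cos(r)])
    r=np.asarray(m["rotation"]);Rm=r if r.ndim==2 else rot(r)
    return Rm@d
def hit(m,u,v,z,fish=False):
    d=ray(m,u,v,fish);o=m["xyz"];return o+d*(z-o[2])/d[2]
def proj(m,p,fish=False):
    Rm=rot(m["rotation"]);c=Rm.T@(np.asarray(p)-m["xyz"]);K=m["camera_matrix"]
    if fish:
        r=np.hypot(c[0],c[1])+1e-12;t=np.arctan2(r,c[2]);a=c[:2]/r*t
    else: a=c[:2]/c[2]
    return K[0,0]*a[0]+K[0,2],K[1,1]*a[1]+K[1,2]
def blob(mask,near=None):
    n,l,st,c=cv2.connectedComponentsWithStats(mask.astype(np.uint8))
    return [(c[i],st[i,4],l==i) for i in range(1,n) if st[i,4]>30]
def rect(m,mask,z,fish=False):
    ct=max(cv2.findContours(mask.astype(np.uint8),0,1)[0],key=cv2.contourArea)[:,0]
    P=np.array([hit(m,u,v,z,fish)[:2] for u,v in ct],np.float32)*1000
    (c,s,a)=cv2.minAreaRect(P);
    if s[0]<s[1]: s=s[::-1];a+=90
    return np.array(c),s,(a+90)%180-90
E
python3 - <<'E'
from h import *
for n in("scene","side"):
    im=cv2.imread(f"pics/{n}0.png");m=arm.camera_model(n);h=cv2.cvtColor(im,cv2.COLOR_BGR2HSV)
    H,S,V=h[...,0].astype(int),h[...,1].astype(int),h[...,2].astype(int)
    print(n)
    for nm,mk,z in(("white",(S<40)&(V>200),.012),("teal",(H>75)&(H<98)&(S>100),.012),("yellow",(H>22)&(H<33)&(S>150),.03),("dark",(V<75)&(S<120)&(S>15),.012),("blue",(H>105)&(H<125)&(S>150),.01),("cork",(H>8)&(H<22)&(S>90)&(V>120),.004)):
        for c,a,k in blob(mk):
            if a<6000 and hit(m,*c,0)[0]>0.1:print(nm,c.round(),a,*[np.round(x) for x in rect(m,k,z)])
    for p in((230,120),(277,131),(185,80)) if n=="scene" else ((290,205),(328,228)): print(p,hit(m,*p,0))
    print("tool",proj(m,[.22,-.585,.223]))
a=cv2.imread("pics/scene0.png");b=cv2.imread("pics/side0.png")
z=lambda i,x,y,w,h,f:cv2.resize(i[y:y+h,x:x+w],None,fx=f,fy=f,interpolation=cv2.INTER_CUBIC)
cv2.imwrite("pics/z1.png",np.vstack([np.hstack([z(a,290,160,130,100,3),z(b,240,170,130,100,3)]),z(a,110,65,260,90,3)]))if 0 else cv2.imwrite("pics/z1.png",np.hstack([z(a,295,165,120,100,3),z(b,240,180,120,100,3)]))
E
```

```text
scene
white [ 77. 110.] 3524 [  428. -1076.] [624. 471.] 0.0
white [164.  81.] 889 [ 225. -939.] [398. 169.] -90.0
white [209. 160.] 419 [ 552. -349.] [150.  50.] 4.0
white [137. 195.] 37 [ 790. -418.] [95.  7.] -90.0
white [341. 194.] 168 [489. 104.] [53. 49.] -61.0
white [353. 191.] 34 [467. 136.] [45. 17.] 39.0
white [495. 204.] 144 [317. 502.] [88. 87.] -60.0
white [142. 218.] 1208 [ 839. -351.] [234. 106.] 90.0
white [223. 212.] 372 [ 720. -146.] [75. 68.] -18.0
white [332. 211.] 33 [567. 118.] [20. 16.] -60.0
white [509. 223.] 39 [371. 552.] [35. 11.] 45.0
white [600. 368.] 3898 [699. 796.] [175. 104.] 0.0
teal [229. 173.] 462 [ 573. -246.] [148.  49.] -3.0
yellow [392. 216.] 428 [517. 276.] [123.  43.] 10.0
yellow [257. 295.] 3762 [904.  95.] [423.  62.] -90.0
dark [201. 118.] 70 [ 371. -553.] [195.  37.] 1.0
dark [376. 129.] 34 [126.  46.] [88. 14.] -88.0
dark [255. 189.] 103 [ 568. -137.] [149.  51.] -10.0
dark [ 77. 260.] 3440 [1035. -429.] [710. 143.] 89.0
dark [341. 201.] 101 [516. 118.] [61. 38.] -60.0
dark [399. 218.] 42 [503. 293.] [65.  9.] 11.0
dark [318. 223.] 31 [6
[... 3922 characters left out ...]
47.] [41. 14.] 24.0
dark [132. 386.] 399 [628. 767.] [165.  30.] 0.0
dark [188. 386.] 959 [503. 696.] [122.  70.] 18.0
blue [295. 160.] 381 [ 750. -134.] [133. 122.] -19.0
blue [272. 208.] 166 [671. 124.] [92. 53.] 26.0
blue [378. 292.] 862 [235. 248.] [149.  51.] 1.0
cork [413.  92.] 597 [ 543. -839.] [176. 148.] -88.0
cork [309. 114.] 102 [ 866. -427.] [137.  27.] 90.0
cork [350. 162.] 2141 [ 562. -243.] [341. 221.] 88.0
cork [227. 335.] 816 [516. 541.] [255.  22.] -86.0
cork [  3. 396.] 55 [859. 929.] [37. 11.] -2.0
(290, 205) [ 6.33543521e-01  8.09134832e-02 -1.11022302e-16]
(328, 228) [0.47174532 0.10550667 0.        ]
tool (np.float64(482.11107169648307), np.float64(91.28822334658223))
```

View pics/z1.png

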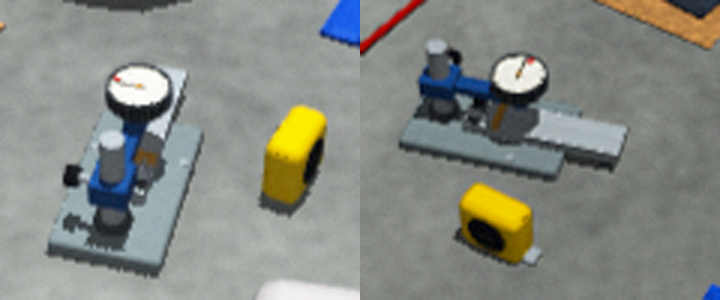

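Mat tiles, averaging the two views: master (562,-138) mm at about -9°, white (549,-348), teal (566,-244). The crop shows the stand with its column away from the robot and the loading end towards it. Its brass plate is near the dial, and the red mark sits at the dial's left. Next I go above the master's near end and look with the wrist camera.

```bash
cat >> h.py <<'E'
def head(s): X=rot(s["tcp_rot"])[:,0];return np.degrees(np.arctan2(X[1],X[0]))
def go(x,y,z,hd=None):
    "prints shift needed (cm, rad) from the present pose to world x,y,z (mm), heading of tool x (deg)"
    s=arm.read_state();Rm=rot(s["tcp_rot"])
    d=Rm.T@(np.array([x,y,z])/1000-s["eef_pos"])*100
    sp=0 if hd is None else np.radians((head(s)-hd+180)%360-180)
    print("dx dy dz cm",d.round(2),"spin",round(sp,3),"head",head(s).round(2),"j6",s["joint_pos"][5].round(2))
E
python3 -m inch '[{"dx":5,"dy":-3.5,"dz":-1},{"dx":10,"dy":-7,"dz":-2},{"dx":15,"dy":-11,"dz":-4,"spin":0.1},{"dx":19,"dy":-14,"dz":-5,"spin":0.2},{"dx":23,"dy":-17,"dz":-5,"spin":0.3},{"dx":27,"dy":-20,"dz":-5,"spin":0.4},{"dx":31,"dy":-23,"dz":-5,"spin":0.5},{"dx":35,"dy":-26,"dz":-5,"spin":0.52}]'
python3 - <<'E'
from h import *
m=arm.camera_model("wrist");cv2.imwrite("pics/w1.png",arm.snapshot("wrist")[:,:,::-1]);print(m)
s=arm.read_state();print(s["time"],s["eef_pos"],head(s))
go(520,-131,150,-9)
E
```

```text
{'camera_matrix': array([[309.70691629,   0.        , 318.8402427 ],
       [  0.        , 309.70691629, 199.7889116 ],
       [  0.        ,   0.        ,   1.        ]]), 'xyz': array([ 0.28887129, -0.55930355,  0.38278698]), 'rotation': array([ 0.11059965,  0.81491147, -0.56346759, -0.07868477])}
0.15 [ 0.21993664 -0.58453784  0.22169264] 20.613686220213488
dx dy dz cm [ 44.05 -31.88   7.22] spin 0.517 head 20.61 j6 -0.13$[0]: bad value
```

View pics/w1.png

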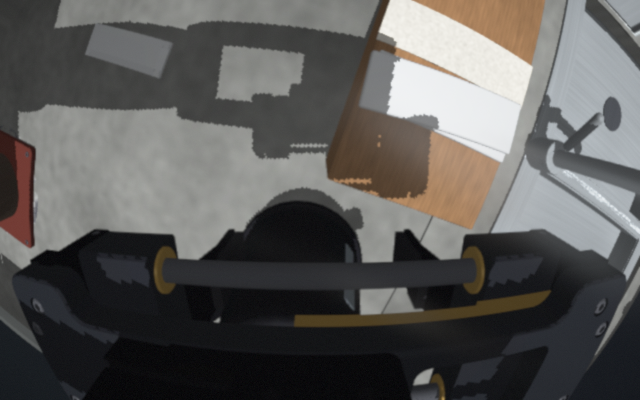

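The first row was refused, so the rows need all the keys and nothing has moved. The wrist view shows the gripper at the bottom, a wooden box at (440,110) and a grey tile-shaped thing in shadow at (130,50). I'll retype the move in full.

```bash
python3 -m inch '[{"fingers":8.7,"dx":5,"dy":-3.5,"dz":-1,"spin":0},{"fingers":8.7,"dx":10,"dy":-7,"dz":-2,"spin":0},{"fingers":8.7,"dx":15,"dy":-11,"dz":-4,"spin":0.1},{"fingers":8.7,"dx":19,"dy":-14,"dz":-5,"spin":0.2},{"fingers":8.7,"dx":23,"dy":-17,"dz":-5,"spin":0.3},{"fingers":8.7,"dx":27,"dy":-20,"dz":-5,"spin":0.4},{"fingers":8.7,"dx":31,"dy":-23,"dz":-5,"spin":0.5},{"fingers":8.7,"dx":35,"dy":-26,"dz":-5,"spin":0.52}]'
python3 - <<'E'
from h import *
go(520,-131,150,-9)
E
```

```text
time: 0.95
eef_pos: [0.4348, -0.2509, 0.2723]
tcp_rot: [0.0, 0.997, -0.082, 0.0]
ft_force: [0.7, -0.7, -0.2]
grip_width: 0.087
finger_force: 0.0
dx dy dz cm [  6.44 -13.22  12.23] spin -0.007 head -9.38 j6 1.05
```

```bash
python3 -m inch '[{"fingers":6.5,"dx":2,"dy":-4,"dz":0,"spin":0},{"fingers":6.5,"dx":3,"dy":-8,"dz":0,"spin":0},{"fingers":6.5,"dx":4,"dy":-12,"dz":0,"spin":0},{"fingers":6.5,"dx":4,"dy":-15,"dz":0,"spin":0},{"fingers":6.5,"dx":4,"dy":-17,"dz":0,"spin":0},{"fingers":6.5,"dx":4,"dy":-17,"dz":0,"spin":0},{"fingers":6.5,"dx":4,"dy":-17,"dz":0,"spin":0},{"fingers":6.5,"dx":4,"dy":-17,"dz":0,"spin":0}]'
python3 - <<'E'
from h import *
m=arm.camera_model("wrist");im=arm.snapshot("wrist")[:,:,::-1];cv2.imwrite("pics/w2.png",im);print(m)
np.save("w2.npy",np.array([m],dtype=object),allow_pickle=True)
E
```

```text
time: 1.75
eef_pos: [0.5006, -0.0922, 0.272]
tcp_rot: [0.0, 0.997, -0.08, -0.0]
ft_force: [0.4, -0.5, -0.0]
grip_width: 0.0648
finger_force: 0.0
{'camera_matrix': array([[309.70691629,   0.        , 318.8402427 ],
       [  0.        , 309.70691629, 199.7889116 ],
       [  0.        ,   0.        ,   1.        ]]), 'xyz': array([ 0.57330713, -0.10458602,  0.43324575]), 'rotation': array([-0.08785716, -0.64218604,  0.75430672,  0.10440103])}
```

View pics/w2.png

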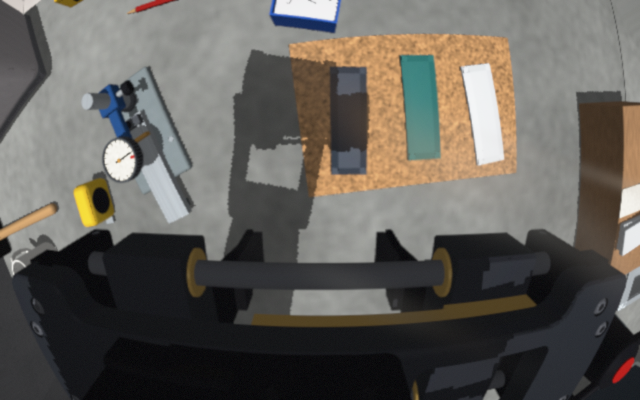

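Wrist view: master at (349,120), teal at (421,107), white at (484,114). The dial is at (123,159), the loading end of the anvil table at about (178,215), and the tape at (95,202).

```bash
cat > st.py <<'E'
from h import *
m=np.load("w2.npy",allow_pickle=True)[0];im=cv2.imread("pics/w2.png");h=cv2.cvtColor(im,cv2.COLOR_BGR2HSV);H,S,V=[h[...,i].astype(int) for i in range(3)]
z=np.zeros(V.shape,bool);a=z.copy();a[55:185,322:376]=1
for nm,mk in(("master",a&~((H>5)&(H<25)&(S>60))),("white",(V>190)&(S<40)),("teal",(H>75)&(H<98)&(S>90))):
    for c,n,k in blob(mk):
        if n>1500 and c[0]>320 and c[1]<200:print(nm,c.round(),n,*[np.round(x,1) for x in rect(m,k,.010,True)])
b=z.copy();b[130:190,95:150]=1
for c,n,k in blob(b&(V>190)&(S<60)):
    if n>300:
        print("dial",c.round(1),n,rect(m,k,.098,True)); D=k
# dial by triangulation with scene, side (white-disc centres)
P=[]
ct=lambda k:cv2.fitEllipse(max(cv2.findContours(k.astype(np.uint8),0,1)[0],key=cv2.contourArea))[0]
L=[(m,ct(D),True)]
for n,r in(("scene",(320,370,180,207)),("side",(278,306,195,216))):
    i=cv2.imread(f"pics/{n}0.png");g=cv2.cvtColor(i,cv2.COLOR_BGR2HSV);k=(g[...,2]>170)&(g[...,1]<70);w=z.copy();w[r[2]:r[3],r[0]:r[1]]=1
    k=max(blob(k&w),key=lambda t:t[1])[2];L.append((arm.camera_model(n),ct(k),False))
for mm,p,f in L:
    print(p,hit(mm,*p,.098,f)*1000)
A=sum(np.eye(3)-np.outer(d,d) for d in[ray(*[mm,*p],f) for mm,p,f in L]) if 1 else 0
bb=sum((np.eye(3)-np.outer(d,d))@mm["xyz"] for mm,p,f in L for d in[ray(mm,*p,f)])
print("dial3",np.linalg.solve(A,bb)*1000)
cv2.imwrite("pics/w2c.png",cv2.resize(im[60:235,70:205],None,fx=4,fy=3.4,interpolation=cv2.INTER_CUBIC))
E
python3 st.py
```

```text
master [348. 120.] 3737 [ 560.  -142.4] [148.5  49. ] -8.4
white [484. 113.] 2723 [ 548.3 -349.5] [150.   50.5] 4.5
teal [420.  90.] 2180 [ 586.6 -248.3] [105.4  48.5] -3.4
dial [119. 160.] 864 (array([572.62298584, 153.28240967]), (50.332061767578125, 49.57858657836914), -32.598045349121094)
(119.06566619873047, 159.8924102783203) [572.70580485 152.6825837   98.        ]
(340.9574279785156, 193.2465362548828) [574.57178471 152.04339034  98.        ]
(292.2339782714844, 204.50924682617188) [571.92557259 153.82721871  98.        ]
dial3 [573.12833517 150.08028739  92.70208125]
```

View pics/w2c.png

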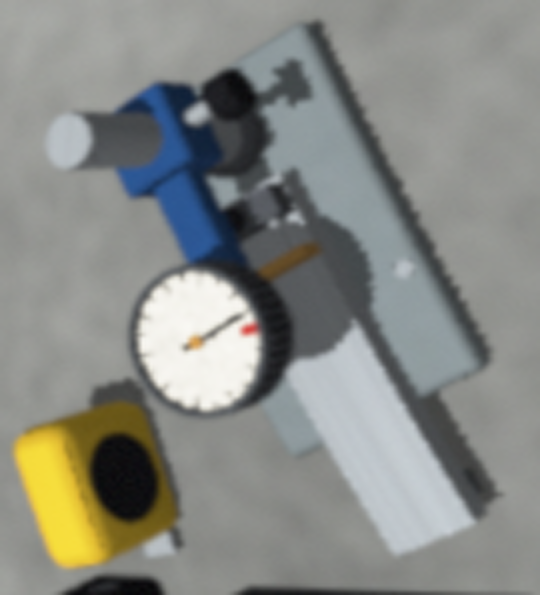

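The crop shows the table's loading-end corners at crop (395,555) and (478,518), the base's right edge from (318,22) to (488,358), and the brass plate around (288,258).

Run:
```python
from h import *
m=np.load("w2.npy",allow_pickle=True)[0]
f=lambda x,y,z:hit(m,x/4+70,y/3.4+60,z,True)[:2]*1000
a,b=f(395,555,.03),f(478,518,.03);D=np.array([573,152.8])
mid=(a+b)/2;v=D-mid;print(a,b,np.linalg.norm(a-b),mid,np.linalg.norm(v),np.degrees(np.arctan2(v[1],v[0])),"end perp",np.degrees(np.arctan2(*(a-b)[::-1]))-90)
c=f(355,325,.03);e=c-b;print("table edge",np.degrees(np.arctan2(e[1],e[0])))
p,q=f(318,22,.016),f(488,358,.016);e=p-q;print("base edge",np.linalg.norm(e),np.degrees(np.arctan2(e[1],e[0])),q,p)
h=np.radians(14)
for g,n in((f(263,276,.042),"brassL"),(f(318,245,.042),"brassR")):
    d=g-D;print(n,d@[np.cos(h),np.sin(h)],d@[-np.sin(h),np.cos(h)])
go(520,-136,100,-8.5)
```

```text
[461.43893916 143.52201889] [472.88154581 103.1260134 ] 41.98536061938102 [467.16024249 123.32401615] 109.86759255781709 15.562324687758059 end perp 15.815349238795207
table edge 16.891017588041933
base edge 165.17075913344004 14.211943248379269 [537.94392735  87.18430239] [698.0595024  127.73528635]
brassL 19.767186835165006 -0.1901702897753088
brassR 20.12723966751288 -27.7591872573343
dx dy dz cm [ 2.62  3.99 17.21] spin -0.013 head -9.25 j6 1.4
```

```bash
python3 -m inch '[{"fingers":6.7,"dx":1.5,"dy":2,"dz":4,"spin":0},{"fingers":6.7,"dx":2.5,"dy":3.8,"dz":8,"spin":-0.01},{"fingers":6.7,"dx":2.5,"dy":3.8,"dz":13,"spin":-0.013},{"fingers":6.7,"dx":2.5,"dy":3.8,"dz":17,"spin":-0.013},{"fingers":6.7,"dx":2.5,"dy":3.8,"dz":21,"spin":-0.013},{"fingers":6.7,"dx":2.5,"dy":3.8,"dz":24,"spin":-0.013},{"fingers":6.7,"dx":2.5,"dy":3.8,"dz":25,"spin":-0.013},{"fingers":6.7,"dx":2.5,"dy":3.8,"dz":25,"spin":-0.013}]'
python3 - <<'E'
from h import *
go(518.5,-134,5.5,-8.5)
m=arm.camera_model("wrist");im=arm.snapshot("wrist")[:,:,::-1];cv2.imwrite("pics/w3.png",im)
h=cv2.cvtColor(im,cv2.COLOR_BGR2HSV);H,S,V=[h[...,i].astype(int) for i in range(3)]
cork=(H>5)&(H<25)&(S>60)
for z in(.01,):
  for x in (500,520,540,570,600):
    o=[]
    for y in range(-200,-80,2):
        u,v=proj(m,[x/1000,y/1000,z],True);
        if 0<=int(round(v))<400:o.append("c" if cork[int(round(v)),int(round(u))] else "#")
    print(x,"".join(o))
E
```

```text
time: 2.6
eef_pos: [0.518, -0.1331, 0.0208]
tcp_rot: [-0.001, 0.997, -0.074, -0.002]
ft_force: [0.2, -0.3, 1.1]
grip_width: 0.0669
finger_force: 0.0
dx dy dz cm [0.07 0.08 1.52] spin -0.0 head -8.5 j6 1.32
500 cccccc###########cccc#######################################
520 ccccccccccccccccccc#########################cccccccc########
540 cccccccccccccccccc#########################ccccccccccccccccc
570 cccccccccccccccc#########################ccccccccccccccccccc
600 cccccccccccccc#########################ccccccccccccccccccccc
```

View pics/w3.png

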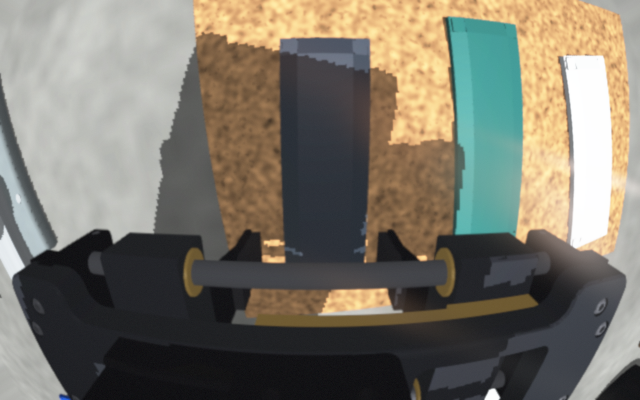

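The fingers straddle the master, whose centre line is about 3 mm to the right of them. I lower and grip.

```bash
python3 -m inch '[{"fingers":6.7,"dx":0,"dy":0.35,"dz":0.5,"spin":0},{"fingers":6.7,"dx":0,"dy":0.35,"dz":1.0,"spin":0},{"fingers":6.7,"dx":0,"dy":0.35,"dz":1.5,"spin":0},{"fingers":6.7,"dx":0,"dy":0.35,"dz":1.5,"spin":0},{"fingers":4.5,"dx":0,"dy":0.35,"dz":1.5,"spin":0},{"fingers":4.5,"dx":0,"dy":0.35,"dz":1.5,"spin":0},{"fingers":4.5,"dx":0,"dy":0.35,"dz":1.5,"spin":0},{"fingers":4.5,"dx":0,"dy":0.35,"dz":1.5,"spin":0}]' 25
```

```text
time: 3.45
eef_pos: [0.5191, -0.1363, 0.0074]
tcp_rot: [0.0, 0.997, -0.074, 0.0]
ft_force: [0.4, -0.6, 0.9]
grip_width: 0.0489
finger_force: 25.0
```

```bash
python3 -m inch '[{"fingers":5.8,"dx":0,"dy":0,"dz":0,"spin":0},{"fingers":5.8,"dx":0,"dy":0,"dz":0.1,"spin":0},{"fingers":5.8,"dx":0,"dy":0,"dz":0.2,"spin":0},{"fingers":5.8,"dx":0,"dy":0,"dz":0.2,"spin":0},{"fingers":4.5,"dx":0,"dy":0,"dz":0.2,"spin":0},{"fingers":4.5,"dx":0,"dy":0,"dz":0.2,"spin":0},{"fingers":4.5,"dx":0,"dy":0,"dz":0.2,"spin":0},{"fingers":4.5,"dx":0,"dy":0,"dz":0.2,"spin":0}]' 25
python3 -m inch '[{"fingers":4.5,"dx":0,"dy":0,"dz":-1,"spin":0},{"fingers":4.5,"dx":0,"dy":0,"dz":-2.5,"spin":0},{"fingers":4.5,"dx":0,"dy":0,"dz":-5,"spin":0},{"fingers":4.5,"dx":0,"dy":0,"dz":-7,"spin":0},{"fingers":4.5,"dx":0,"dy":0,"dz":-7,"spin":0},{"fingers":4.5,"dx":0,"dy":0,"dz":-7,"spin":0},{"fingers":4.5,"dx":0,"dy":0,"dz":-7,"spin":0},{"fingers":4.5,"dx":0,"dy":0,"dz":-7,"spin":0}]'
python3 - <<'E'
from h import *
m=arm.camera_model("wrist");im=arm.snapshot("wrist")[:,:,::-1];cv2.imwrite("pics/w4.png",im)
m=arm.camera_model("side");cv2.imwrite("pics/s4.png",arm.snapshot("side")[:,:,::-1])
h=np.radians(15.6);u=np.array([np.cos(h),np.sin(h)]);D=np.array([573,152.8])
t=D+u*(-95-42);print(t);go(*t,75,15.6)
E
```

```text
time: 4.25
eef_pos: [0.5189, -0.1363, 0.0051]
tcp_rot: [0.0, 0.997, -0.074, -0.0]
ft_force: [0.7, 0.2, -0.3]
grip_width: 0.0495
finger_force: 25.0
time: 5.05
eef_pos: [0.5179, -0.1359, 0.0738]
tcp_rot: [-0.0, 0.997, -0.074, -0.001]
ft_force: [-0.1, -0.3, -1.6]
grip_width: 0.0494
finger_force: 25.0
[441.04672835 115.95798458]
dx dy dz cm [-11.32 -23.79  -0.06] spin -0.42 head -8.44 j6 1.31
```

```bash
python3 -m inch '[{"fingers":4.5,"dx":-2,"dy":-2.5,"dz":0,"spin":0},{"fingers":4.5,"dx":-5,"dy":-6,"dz":0,"spin":-0.07},{"fingers":4.5,"dx":-8,"dy":-10,"dz":0,"spin":-0.15},{"fingers":4.5,"dx":-11,"dy":-14,"dz":0,"spin":-0.25},{"fingers":4.5,"dx":-13,"dy":-18,"dz":0,"spin":-0.35},{"fingers":4.5,"dx":-15,"dy":-20.5,"dz":0,"spin":-0.42},{"fingers":4.5,"dx":-15.9,"dy":-21.7,"dz":1,"spin":-0.42},{"fingers":4.5,"dx":-15.9,"dy":-21.7,"dz":1.5,"spin":-0.42}]'
python3 - <<'E'
from h import *
m=arm.camera_model("wrist");im=arm.snapshot("wrist")[:,:,::-1];cv2.imwrite("pics/w5.png",im);np.save("w5.npy",np.array([m],dtype=object),allow_pickle=True)
h=np.radians(15.6);u=np.array([np.cos(h),np.sin(h)]);D=np.array([573,152.8])
t=D+u*(-100-42);print(t);go(*t,45,15.6)
E
```

```text
time: 5.95
eef_pos: [0.3917, 0.1031, 0.0592]
tcp_rot: [-0.0, 0.991, 0.137, -0.001]
ft_force: [-0.4, -0.7, -1.0]
grip_width: 0.0494
finger_force: 25.0
[436.23091551 114.61338547]
dx dy dz cm [ 4.6  -0.    1.36] spin 0.003 head 15.75 j6 1.36
```

View pics/w5.png

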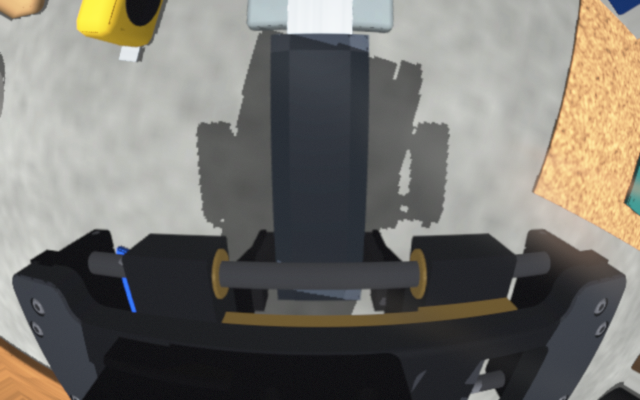

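The wrist view shows the tile's front edge at row 35, columns 271 to 368 (centre 319.5). The table at columns 288 to 353 (centre 320.5) and the base at 248 to 393 are aligned with it. I move forward and lower onto the table.

```bash
python3 -m inch '[{"fingers":4.5,"dx":1.5,"dy":0,"dz":0,"spin":0},{"fingers":4.5,"dx":3,"dy":0,"dz":0.3,"spin":0},{"fingers":4.5,"dx":4.6,"dy":0,"dz":0.8,"spin":0.003},{"fingers":4.5,"dx":4.6,"dy":0,"dz":1.4,"spin":0.003},{"fingers":4.5,"dx":4.6,"dy":0,"dz":2.0,"spin":0.003},{"fingers":4.5,"dx":4.6,"dy":0,"dz":2.4,"spin":0.003},{"fingers":4.5,"dx":4.6,"dy":0,"dz":2.6,"spin":0.003},{"fingers":4.5,"dx":4.6,"dy":0,"dz":2.6,"spin":0.003}]'
python3 - <<'E'
from h import *
print(arm.read_state()["torque"])
h=np.radians(15.6);u=np.array([np.cos(h),np.sin(h)]);D=np.array([573,152.8])
t=D+u*(-142);go(*t,31,15.6)
E
```

```text
time: 6.8
eef_pos: [0.437, 0.1138, 0.0337]
tcp_rot: [0.0, 0.991, 0.134, -0.001]
ft_force: [-0.1, 0.1, -1.7]
grip_width: 0.0492
finger_force: 25.0
[ 0.0333779   0.07164371 -0.02083407]
dx dy dz cm [-0.06 -0.09  0.27] spin -0.003 head 15.45 j6 1.38
```

```bash
python3 -m inch '[{"fingers":4.5,"dx":0,"dy":0,"dz":0.05,"spin":0},{"fingers":4.5,"dx":0,"dy":0,"dz":0.1,"spin":0},{"fingers":4.5,"dx":0,"dy":0,"dz":0.15,"spin":0},{"fingers":4.5,"dx":0,"dy":0,"dz":0.2,"spin":0},{"fingers":4.5,"dx":0,"dy":0,"dz":0.25,"spin":0},{"fingers":4.5,"dx":0,"dy":0,"dz":0.25,"spin":0},{"fingers":4.5,"dx":0,"dy":0,"dz":0.25,"spin":0},{"fingers":4.5,"dx":0,"dy":0,"dz":0.25,"spin":0}]'
```

```text
time: 7.6
eef_pos: [0.4378, 0.1141, 0.0317]
tcp_rot: [-0.0, 0.991, 0.134, 0.0]
ft_force: [-0.2, -0.3, -1.2]
grip_width: 0.0495
finger_force: 25.0
```

```bash
python3 -m inch '[{"fingers":4.5,"dx":0,"dy":0,"dz":0.05,"spin":0},{"fingers":4.5,"dx":0,"dy":0,"dz":0.1,"spin":0},{"fingers":4.5,"dx":0,"dy":0,"dz":0.1,"spin":0},{"fingers":4.5,"dx":0,"dy":0,"dz":0.1,"spin":0},{"fingers":4.5,"dx":0,"dy":0,"dz":0.1,"spin":0},{"fingers":4.5,"dx":0,"dy":0,"dz":0.1,"spin":0},{"fingers":4.5,"dx":0,"dy":0,"dz":0.1,"spin":0},{"fingers":4.5,"dx":0,"dy":0,"dz":0.1,"spin":0}]'
python3 -c "
from workcell import arm;print(arm.read_state()['torque'])"
```

```text
time: 8.4
eef_pos: [0.4378, 0.1141, 0.0307]
tcp_rot: [0.0, 0.991, 0.134, 0.0]
ft_force: [-1.7, 0.1, 2.8]
grip_width: 0.0491
finger_force: 25.0
[-0.00597774  0.19354833  0.02141852]
```

```bash
python3 -m inch '[{"fingers":4.5,"dx":0.3,"dy":0,"dz":0,"spin":0},{"fingers":4.5,"dx":0.7,"dy":0,"dz":0,"spin":0},{"fingers":4.5,"dx":1.1,"dy":0,"dz":0,"spin":0},{"fingers":4.5,"dx":1.5,"dy":0,"dz":0,"spin":0},{"fingers":4.5,"dx":1.9,"dy":0,"dz":0,"spin":0},{"fingers":4.5,"dx":2.3,"dy":0,"dz":0,"spin":0},{"fingers":4.5,"dx":2.6,"dy":0,"dz":0,"spin":0},{"fingers":4.5,"dx":2.7,"dy":0,"dz":0,"spin":0}]'
```

```text
time: 9.2
eef_pos: [0.4637, 0.1212, 0.031]
tcp_rot: [0.0, 0.991, 0.135, -0.001]
ft_force: [-7.2, -1.8, 11.8]
grip_width: 0.0496
finger_force: 25.0
```

```bash
python3 -m inch '[{"fingers":4.5,"dx":0.1,"dy":0,"dz":0,"spin":0},{"fingers":4.5,"dx":0.2,"dy":0,"dz":0,"spin":0},{"fingers":4.5,"dx":0.3,"dy":0,"dz":0,"spin":0},{"fingers":4.5,"dx":0.4,"dy":0,"dz":0,"spin":0},{"fingers":4.5,"dx":0.5,"dy":0,"dz":0,"spin":0},{"fingers":4.5,"dx":0.6,"dy":0,"dz":0,"spin":0},{"fingers":4.5,"dx":0.7,"dy":0,"dz":0,"spin":0},{"fingers":4.5,"dx":0.8,"dy":0,"dz":0,"spin":0}]'
```

```text
time: 10.0
eef_pos: [0.4682, 0.1226, 0.0309]
tcp_rot: [0.0, 0.991, 0.135, -0.004]
ft_force: [-18.2, -5.2, 22.8]
grip_width: 0.0496
finger_force: 25.0
```

Force rose to about 19 N along and 23 N up before the expected stop position. I take one composite look before going on.

Run:
```python
from h import *
s=arm.read_state();print(s["ft_force"],s["torque"])
g={n:arm.snapshot(n)[:,:,::-1] for n in("wrist","side","scene")}
for n in g:cv2.imwrite(f"pics/{n}6.png",g[n])
z=lambda i,x,y,w,h,W,H:cv2.resize(i[y:y+h,x:x+w],(W,H),interpolation=cv2.INTER_CUBIC)
cv2.imwrite("pics/c6.png",np.vstack([z(g["wrist"],200,0,240,80,800,266),np.hstack([z(g["side"],235,175,120,90,400,300),z(g["scene"],290,165,120,90,400,300)])]))
```

```text
[-18.17056585  -5.21024556  22.79339579] [-9.28995360e-01  3.16828950e+00 -1.18305266e-03]
```

View pics/c6.png

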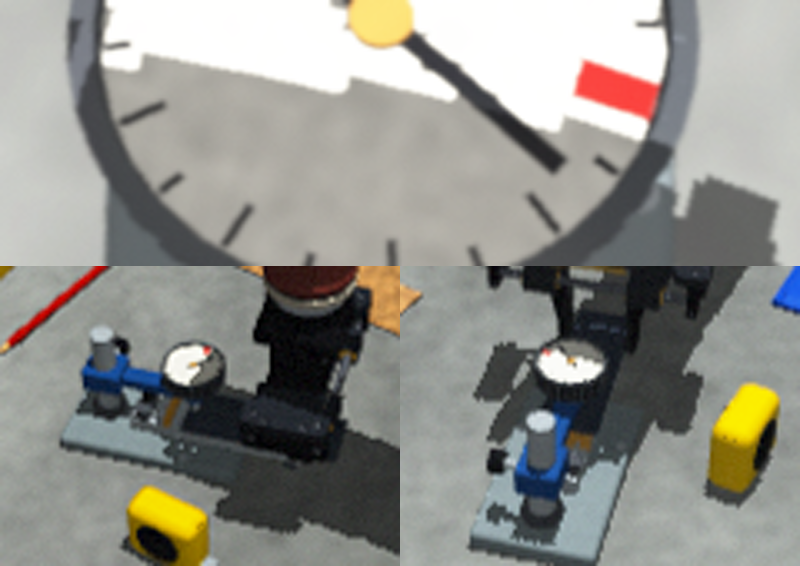

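The composite shows the dial centre at wrist pixel (314,5), the needle tip at (368,49) and the red mark at (385,27). The master's front is near the brass plate. I compute the dial angles.

```bash
cat >> h.py <<'E'
def ang(m,c,t,fish=True,z=.098,st=15.6):
    "clockwise angle (rad) from the stand's -y of pixel t about pixel c"
    d=hit(m,*t,z,fish)-hit(m,*c,z,fish);return -((np.degrees(np.arctan2(d[1],d[0]))-st+90+180)%360-180)*np.pi/180,np.linalg.norm(d[:2])*1000
E
python3 - <<'E'
from h import *
m=np.load("w2.npy",allow_pickle=True)[0]
k=lambda x,y:(x/4+70-.4,y/3.4+60-.4)
c=k(197,342);print("start needle",ang(m,c,k(245,315)),"red",ang(m,c,k(250,329)))
m=arm.camera_model("wrist");k=lambda x,y:(x/3.333+200-.4,y/3.333-.4)
c=k(380,15);print("now needle",ang(m,c,k(558,165)),"red",ang(m,c,k(618,90)),hit(m,*c,.098,True))
# side view: tile front / brass
s=arm.camera_model("side");k=lambda x,y:(x/3.333+235,(y-266)/3.333+175)
h=np.radians(15.6);u=np.array([np.cos(h),np.sin(h)]);n=np.array([-u[1],u[0]]);D=np.array([573,152.8])
for nm,p,z in(("tile front corner",k(183,433),.036),("brass top L",k(170,398),.042)):
    q=hit(s,*p,z)[:2]*1000-D;print(nm,q@u,q@n)
go(*D,98,None)
E
```

```text
start needle (np.float64(0.028519674298209407), np.float64(22.802891418254077)) red (np.float64(0.268167635984236), np.float64(22.65702923026957))
now needle (np.float64(0.7345592858868746), np.float64(21.510361073428292)) red (np.float64(0.3029696435289797), np.float64(22.63205258170698)) [0.57340277 0.1530769  0.098     ]
tile front corner 0.20606353841495562 31.33862587955434
brass top L 23.742494296658652 -2.8018714629863606
dx dy dz cm [10.81 -0.11 -6.79] spin 0 head 15.5 j6 1.4
```

Needle 0.735 rad means the ball is still on the bevel, so this is friction from pressing down too hard rather than the stop. I relieve the vertical load.

```bash
python3 -m inch '[{"fingers":4.5,"dx":-0.1,"dy":0,"dz":-0.03,"spin":0},{"fingers":4.5,"dx":-0.2,"dy":0,"dz":-0.06,"spin":0},{"fingers":4.5,"dx":-0.2,"dy":0,"dz":-0.08,"spin":0},{"fingers":4.5,"dx":-0.2,"dy":0,"dz":-0.1,"spin":0},{"fingers":4.5,"dx":-0.2,"dy":0,"dz":-0.1,"spin":0},{"fingers":4.5,"dx":-0.2,"dy":0,"dz":-0.1,"spin":0},{"fingers":4.5,"dx":-0.2,"dy":0,"dz":-0.1,"spin":0},{"fingers":4.5,"dx":-0.2,"dy":0,"dz":-0.1,"spin":0}]'
```

```text
time: 10.95
eef_pos: [0.4686, 0.1227, 0.0311]
tcp_rot: [0.0, 0.991, 0.135, -0.001]
ft_force: [-5.8, -1.1, 3.3]
grip_width: 0.0496
finger_force: 25.0
```

```bash
python3 -m inch '[{"fingers":4.5,"dx":0.05,"dy":0,"dz":-0.03,"spin":0},{"fingers":4.5,"dx":0.1,"dy":0,"dz":-0.03,"spin":0},{"fingers":4.5,"dx":0.15,"dy":0,"dz":-0.03,"spin":0},{"fingers":4.5,"dx":0.2,"dy":0,"dz":-0.03,"spin":0},{"fingers":4.5,"dx":0.25,"dy":0,"dz":-0.03,"spin":0},{"fingers":4.5,"dx":0.3,"dy":0,"dz":-0.03,"spin":0},{"fingers":4.5,"dx":0.3,"dy":0,"dz":-0.03,"spin":0},{"fingers":4.5,"dx":0.3,"dy":0,"dz":-0.03,"spin":0}]'
```

```text
time: 11.75
eef_pos: [0.4727, 0.1237, 0.0321]
tcp_rot: [-0.0, 0.991, 0.134, 0.0]
ft_force: [-1.8, -0.1, -1.2]
grip_width: 0.0493
finger_force: 25.0
```

```bash
python3 -m inch '[{"fingers":4.5,"dx":0.1,"dy":0,"dz":0.03,"spin":0},{"fingers":4.5,"dx":0.2,"dy":0,"dz":0.05,"spin":0},{"fingers":4.5,"dx":0.3,"dy":0,"dz":0.05,"spin":0},{"fingers":4.5,"dx":0.4,"dy":0,"dz":0.05,"spin":0},{"fingers":4.5,"dx":0.5,"dy":0,"dz":0.05,"spin":0},{"fingers":4.5,"dx":0.6,"dy":0,"dz":0.05,"spin":0},{"fingers":4.5,"dx":0.6,"dy":0,"dz":0.05,"spin":0},{"fingers":4.5,"dx":0.6,"dy":0,"dz":0.05,"spin":0}]'
```

```text
time: 12.55
eef_pos: [0.4786, 0.1253, 0.0316]
tcp_rot: [-0.0, 0.991, 0.134, 0.0]
ft_force: [-1.3, -0.9, -0.9]
grip_width: 0.0493
finger_force: 25.0
```

Free sliding (Fx about 1.5 N). I creep on, 0.5 mm per row.

```bash
python3 -m inch '[{"fingers":4.5,"dx":0.1,"dy":0,"dz":0,"spin":0},{"fingers":4.5,"dx":0.15,"dy":0,"dz":0,"spin":0},{"fingers":4.5,"dx":0.2,"dy":0,"dz":0,"spin":0},{"fingers":4.5,"dx":0.25,"dy":0,"dz":0,"spin":0},{"fingers":4.5,"dx":0.3,"dy":0,"dz":0,"spin":0},{"fingers":4.5,"dx":0.35,"dy":0,"dz":0,"spin":0},{"fingers":4.5,"dx":0.4,"dy":0,"dz":0,"spin":0},{"fingers":4.5,"dx":0.4,"dy":0,"dz":0,"spin":0}]'
```

```text
time: 13.35
eef_pos: [0.4798, 0.1258, 0.0311]
tcp_rot: [0.0, 0.991, 0.135, -0.003]
ft_force: [-9.9, -3.0, 5.8]
grip_width: 0.0496
finger_force: 25.0
```

Contact with the stop at about 10 N. I hold it for a moment, then open.

```bash
python3 -m inch '[{"fingers":4.5,"dx":0,"dy":0,"dz":0,"spin":0},{"fingers":4.5,"dx":0,"dy":0,"dz":0,"spin":0},{"fingers":4.5,"dx":0,"dy":0,"dz":0,"spin":0},{"fingers":4.5,"dx":0,"dy":0,"dz":0,"spin":0},{"fingers":4.5,"dx":0,"dy":0,"dz":0,"spin":0},{"fingers":6.2,"dx":0,"dy":0,"dz":0,"spin":0},{"fingers":6.2,"dx":0,"dy":0,"dz":0,"spin":0},{"fingers":6.2,"dx":0,"dy":0,"dz":0,"spin":0}]'
python3 - <<'E'
from h import *
h=np.radians(15.6);u=np.array([np.cos(h),np.sin(h)]);D=np.array([573,152.8])
s=arm.read_state();print((s["eef_pos"][:2]*1000-D)@u)
go(*D,150,15.6);go(*(D-u*80),150,15.6)
E
```

```text
time: 14.15
eef_pos: [0.4835, 0.1265, 0.0322]
tcp_rot: [-0.0, 0.991, 0.134, 0.001]
ft_force: [0.5, -0.3, 0.5]
grip_width: 0.0607
finger_force: 0.0
-93.2917241671936
dx dy dz cm [  9.36  -0.14 -11.75] spin -0.003 head 15.45 j6 1.4
dx dy dz cm [  1.36  -0.12 -11.78] spin -0.003 head 15.45 j6 1.4
```

```bash
cat > dial.py <<'E'
from h import *
import sys
m=arm.camera_model("wrist");im=arm.snapshot("wrist")[:,:,::-1].copy();cv2.imwrite("pics/"+sys.argv[1]+".png",im)
h=cv2.cvtColor(im,cv2.COLOR_BGR2HSV);H,S,V=[h[...,i].astype(int) for i in range(3)]
D=np.array([.573,.1528]);r0=np.array(proj(m,[*D,.098],True))
w=np.zeros(V.shape,bool);yy,xx=np.indices(V.shape);w=np.hypot(xx-r0[0],yy-r0[1])<80
# hub: orange dot
hub=w&(H>10)&(H<30)&(S>110)&(V>120)
c=max(blob(hub),key=lambda t:-np.hypot(*(t[0]-r0)))[0] if blob(hub) else r0
red=w&((H<6)|(H>172))&(S>130)&(V>90);rc=max(blob(red),key=lambda t:t[1])[0]
C=hit(m,*c,.098,True);print("hub px",c.round(1),"exp",r0.round(1),C[:2],"red",rc.round(1),np.round(ang(m,c,rc),3))
g=cv2.GaussianBlur(V.astype(np.float32),(3,3),0)
A=np.arange(-3.1,3.1,.01);th=np.radians(15.6-90)-A
prof=[]
for r in(7,9,11,13):
    X=[proj(m,[C[0]+r/1000*np.cos(t),C[1]+r/1000*np.sin(t),.098],True) for t in th]
    X=np.array(X,np.float32);prof.append(cv2.remap(g,X[:,0:1],X[:,1:2],1)[:,0])
P=np.array(prof);print("needle per r",A[P.argmin(1)].round(3),P.min(1),np.median(P,1),"mean",A[P.mean(0).argmin()].round(3))
a0=A[P.mean(0).argmin()];k=abs(A-a0)<.25;wt=np.clip(np.median(P.mean(0)[k])-10-P.mean(0)[k],0,None);print("needle",((A[k]*wt).sum()/wt.sum()).round(3),"time",arm.read_state()["time"])
E
python3 -m inch '[{"fingers":6.2,"dx":0,"dy":0,"dz":-1.5,"spin":0},{"fingers":6.7,"dx":0,"dy":0,"dz":-4,"spin":0},{"fingers":7.2,"dx":0,"dy":0,"dz":-8,"spin":0},{"fingers":7.2,"dx":1,"dy":0,"dz":-11,"spin":0},{"fingers":7.2,"dx":2,"dy":0,"dz":-12,"spin":0},{"fingers":7.2,"dx":2,"dy":0,"dz":-12,"spin":0},{"fingers":7.2,"dx":2,"dy":0,"dz":-12,"spin":0},{"fingers":7.2,"dx":2,"dy":0,"dz":-12,"spin":0}]'
python3 dial.py d1
```

```text
time: 14.95
eef_pos: [0.5001, 0.1315, 0.1499]
tcp_rot: [-0.0, 0.991, 0.135, -0.001]
ft_force: [-0.0, 0.4, -0.1]
grip_width: 0.0723
finger_force: 0.0Traceback (most recent call last):
  File "dial.py", line 10, in <module>
    red=w&((H<6)|(H>172))&(S>130)&(V>90);rc=max(blob(red),key=lambda t:t[1])[0]
                                            ~~~^^^^^^^^^^^^^^^^^^^^^^^^^^^^^
ValueError: max() iterable argument is empty
```

```bash
sed -i 's/st\[i,4\]>30/st[i,4]>5/' h.py
python3 - <<'E'
from h import *
im=cv2.imread("pics/d1.png");m=arm.camera_model("wrist");r0=proj(m,[.573,.1528,.098],True);print(r0)
h=cv2.cvtColor(im,cv2.COLOR_BGR2HSV);H,S,V=[h[...,i].astype(int) for i in range(3)]
print([(c.round(),n) for c,n,_ in blob(((H<8)|(H>170))&(S>100))])
x,y=map(int,r0);cv2.imwrite("pics/d1c.png",cv2.resize(im[max(0,y-70):y+70,x-90:x+90],None,fx=4,fy=4,interpolation=cv2.INTER_CUBIC))
E
```

```text
(np.float64(317.12885192936415), np.float64(111.42523236288159))
[(array([348., 121.]), np.int32(42))]
```

View pics/d1c.png

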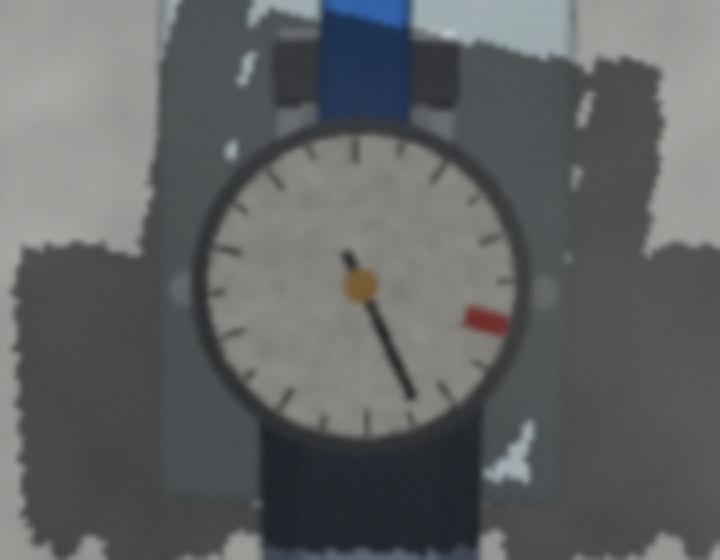

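The dial is seen clearly (image frame offset by 227,41). The hub is at crop (361,286), the needle tip at (413,397) and the red mark at (487,321), so the needle leads the mark by roughly 0.86 rad.

```bash
sed -i 's/(S>130)&(V>90)/(S>90)/; s/(S>110)&(V>120)/(S>80)/' dial.py; python3 dial.py d2
python3 - <<'E'
from h import *
go(573,152.8,140,75)
E
```

```text
hub px [316.7 111.7] exp [317.1 111.4] [0.57272655 0.15302352] red [348.3 120.9] [ 0.28  22.378]
needle per r [1.14 1.16 1.16 1.14] [65.36926  60.759766 66.58447  68.64575 ] [131.98407 131.60648 133.40869 133.62585] mean 1.15
needle 1.145 time 15.05
dx dy dz cm [ 7.59 -0.11  0.98] spin -1.039 head 15.46 j6 1.41
```

```bash
python3 -m inch '[{"fingers":7.2,"dx":2,"dy":0,"dz":0,"spin":-0.1},{"fingers":7.2,"dx":4.5,"dy":-0.1,"dz":0,"spin":-0.2},{"fingers":7.2,"dx":6.5,"dy":-0.1,"dz":0.5,"spin":-0.3},{"fingers":7.2,"dx":7.6,"dy":-0.1,"dz":1,"spin":-0.4},{"fingers":7.2,"dx":7.6,"dy":-0.1,"dz":2,"spin":-0.45},{"fingers":7.2,"dx":7.6,"dy":-0.1,"dz":2.5,"spin":-0.45},{"fingers":7.2,"dx":7.6,"dy":-0.1,"dz":2.5,"spin":-0.45},{"fingers":7.2,"dx":7.6,"dy":-0.1,"dz":2.5,"spin":-0.45}]'
python3 -c "
from h import *
go(572.8,152.9,88,None)"
```

```text
time: 15.85
eef_pos: [0.5739, 0.1528, 0.1262]
tcp_rot: [-0.0, 0.936, 0.352, -0.0]
ft_force: [-0.1, 0.4, -0.2]
grip_width: 0.0719
finger_force: 0.0
dx dy dz cm [-0.07 -0.08  3.82] spin 0 head 41.18 j6 0.98
```

```bash
python3 -m inch '[{"fingers":7.2,"dx":-0.08,"dy":-0.08,"dz":1,"spin":0},{"fingers":7.2,"dx":-0.08,"dy":-0.08,"dz":2,"spin":0},{"fingers":7.2,"dx":-0.08,"dy":-0.08,"dz":3,"spin":0},{"fingers":7.2,"dx":-0.08,"dy":-0.08,"dz":3.8,"spin":0},{"fingers":7.2,"dx":-0.08,"dy":-0.08,"dz":3.8,"spin":0},{"fingers":5.5,"dx":-0.08,"dy":-0.08,"dz":3.8,"spin":0},{"fingers":5.5,"dx":-0.08,"dy":-0.08,"dz":3.8,"spin":0},{"fingers":5.5,"dx":-0.08,"dy":-0.08,"dz":3.8,"spin":0}]' 10
```

```text
time: 16.65
eef_pos: [0.5735, 0.1532, 0.089]
tcp_rot: [-0.0, 0.936, 0.352, 0.0]
ft_force: [-2.8, 4.5, 1.6]
grip_width: 0.0585
finger_force: 2.6
```

```bash
python3 -m inch '[{"fingers":5.5,"dx":0,"dy":-0.05,"dz":0,"spin":0},{"fingers":5.5,"dx":0,"dy":-0.05,"dz":0,"spin":0},{"fingers":5.5,"dx":0,"dy":-0.05,"dz":0,"spin":0.1},{"fingers":5.5,"dx":0,"dy":-0.05,"dz":0,"spin":0.2},{"fingers":5.5,"dx":0,"dy":-0.05,"dz":0,"spin":0.3},{"fingers":5.5,"dx":0,"dy":-0.05,"dz":0,"spin":0.4},{"fingers":5.5,"dx":0,"dy":-0.05,"dz":0,"spin":0.43},{"fingers":5.5,"dx":0,"dy":-0.05,"dz":0,"spin":0.43}]' 10
python3 -c "
from h import *
s=arm.read_state();print(head(s),s['torque'])"
```

```text
time: 17.45
eef_pos: [0.5734, 0.1533, 0.089]
tcp_rot: [0.0, 0.989, 0.145, 0.001]
ft_force: [1.2, 0.1, 2.5]
grip_width: 0.0577
finger_force: 10.0
16.668565169344827 [-0.04331202 -0.14882854 -0.01022037]
```

```bash
python3 -m inch '[{"fingers":5.5,"dx":0,"dy":0,"dz":0,"spin":0.1},{"fingers":5.5,"dx":0,"dy":0,"dz":0,"spin":0.2},{"fingers":5.5,"dx":0,"dy":0,"dz":0,"spin":0.3},{"fingers":5.5,"dx":0,"dy":0,"dz":0,"spin":0.4},{"fingers":5.5,"dx":0,"dy":0,"dz":0,"spin":0.435},{"fingers":5.5,"dx":0,"dy":0,"dz":0,"spin":0.435},{"fingers":7.2,"dx":0,"dy":0,"dz":0,"spin":0.435},{"fingers":7.2,"dx":0,"dy":0,"dz":0,"spin":0.435}]' 10
python3 -m inch '[{"fingers":7.2,"dx":0,"dy":0,"dz":0,"spin":0},{"fingers":7.2,"dx":0,"dy":0,"dz":-2,"spin":0},{"fingers":7.2,"dx":0,"dy":0,"dz":-4,"spin":0},{"fingers":7.2,"dx":-3,"dy":0,"dz":-6,"spin":-0.1},{"fingers":7.2,"dx":-6,"dy":-1,"dz":-6,"spin":-0.2},{"fingers":7.2,"dx":-7,"dy":-2,"dz":-6,"spin":-0.3},{"fingers":7.2,"dx":-7,"dy":-3,"dz":-6,"spin":-0.44},{"fingers":7.2,"dx":-7,"dy":-3,"dz":-6,"spin":-0.44}]'
python3 dial.py d3
```

```text
time: 18.25
eef_pos: [0.5723, 0.1534, 0.088]
tcp_rot: [-0.0, 0.997, -0.072, -0.001]
ft_force: [-0.6, -0.3, 0.2]
grip_width: 0.0671
finger_force: 0.0
time: 19.05
eef_pos: [0.5075, 0.1942, 0.1485]
tcp_rot: [-0.0, 0.989, 0.149, 0.0]
ft_force: [0.1, -0.2, -0.3]
grip_width: 0.0718
finger_force: 0.0
hub px [402.4 150.6] exp [402.5 150.2] [0.57271232 0.1527911 ] red [412.4 180.4] [ 1.157 23.042]
needle per r [1.16 1.16 1.18 1.17] [80.64172  82.258545 78.63672  76.60736 ] [133.6434  133.77109 133.436   134.06128] mean 1.17
needle 1.159 time 19.1
```

Run:
```python
from h import *
im=cv2.imread("pics/d3.png");m=arm.camera_model("wrist");h=cv2.cvtColor(im,cv2.COLOR_BGR2HSV);H,S,V=[h[...,i].astype(int) for i in range(3)]
for c,n,k in blob(((H<8)|(H>170))&(S>60)):
    ys,xs=np.nonzero(k);A=[ang(m,(402.4,150.6),(x,y)) for x,y in zip(xs,ys)];print(c.round(1),n,np.mean([a[0] for a in A]),min(a[0] for a in A),max(a[0] for a in A),[round(f(a[1] for a in A),1) for f in(min,max)])
h=np.radians(15.6);u=np.array([np.cos(h),np.sin(h)]);D=np.array([573,152.8])
go(*(D-u*97.3),120,15.5);go(*(D-u*97.3),31.6,15.5)
```

```text
[540.5  12.8] 348 -0.8085235438635714 -0.9344207873341526 -0.6971836755219932 [np.float64(164.2), np.float64(189.9)]
[412.2 179.5] 47 1.1570236097044233 1.06936682544756 1.2506006559515728 [np.float64(18.5), np.float64(25.7)]
dx dy dz cm [-4.66  5.58  2.84] spin 0.023 head 16.82 j6 1.5
dx dy dz cm [-4.65  5.58 11.68] spin 0.023 head 16.82 j6 1.5
```

Mark 1.157 and needle 1.159, so the zero is set. Now I regrip the master.

```bash
python3 -m inch '[{"fingers":6.4,"dx":-3,"dy":3,"dz":0,"spin":0.02},{"fingers":6.4,"dx":-4.65,"dy":5.58,"dz":1,"spin":0.02},{"fingers":6.4,"dx":-4.65,"dy":5.58,"dz":4,"spin":0.02},{"fingers":6.4,"dx":-4.65,"dy":5.58,"dz":7,"spin":0.02},{"fingers":6.4,"dx":-4.65,"dy":5.58,"dz":9,"spin":0.02},{"fingers":6.4,"dx":-4.65,"dy":5.58,"dz":10,"spin":0.02},{"fingers":6.4,"dx":-4.65,"dy":5.58,"dz":10.3,"spin":0.02},{"fingers":6.4,"dx":-4.65,"dy":5.58,"dz":10.3,"spin":0.02}]'
python3 - <<'E'
from h import *
h=np.radians(15.6);u=np.array([np.cos(h),np.sin(h)]);D=np.array([573,152.8])
go(*(D-u*97.3),31.6,15.5)
E
```

```text
time: 19.9
eef_pos: [0.48, 0.1261, 0.0457]
tcp_rot: [0.0, 0.991, 0.136, 0.0]
ft_force: [0.2, -0.1, -0.2]
grip_width: 0.0638
finger_force: 0.0
dx dy dz cm [-0.05 -0.07  1.41] spin 0.003 head 15.68 j6 1.4
```

```bash
python3 -m inch '[{"fingers":6.4,"dx":-0.05,"dy":-0.07,"dz":0.7,"spin":0},{"fingers":6.4,"dx":-0.05,"dy":-0.07,"dz":1.4,"spin":0},{"fingers":6.4,"dx":-0.05,"dy":-0.07,"dz":1.4,"spin":0},{"fingers":4.5,"dx":-0.05,"dy":-0.07,"dz":1.4,"spin":0},{"fingers":4.5,"dx":-0.05,"dy":-0.07,"dz":1.4,"spin":0},{"fingers":4.5,"dx":-0.05,"dy":-0.07,"dz":1.4,"spin":0},{"fingers":4.5,"dx":-0.05,"dy":-0.07,"dz":1.4,"spin":0},{"fingers":4.5,"dx":-0.05,"dy":-0.07,"dz":1.4,"spin":0}]' 25
```

```text
time: 20.7
eef_pos: [0.4792, 0.1267, 0.0317]
tcp_rot: [0.0, 0.991, 0.137, 0.0]
ft_force: [-0.3, -1.1, 2.1]
grip_width: 0.0493
finger_force: 25.0
```

```bash
python3 -m inch '[{"fingers":4.5,"dx":-0.3,"dy":0,"dz":-0.03,"spin":0},{"fingers":4.5,"dx":-1.0,"dy":0,"dz":-0.03,"spin":0},{"fingers":4.5,"dx":-2,"dy":0,"dz":-0.03,"spin":0},{"fingers":4.5,"dx":-3,"dy":0,"dz":-0.05,"spin":0},{"fingers":4.5,"dx":-4.5,"dy":0,"dz":-0.1,"spin":0},{"fingers":4.5,"dx":-6.5,"dy":0,"dz":-0.5,"spin":0},{"fingers":4.5,"dx":-8.5,"dy":0,"dz":-2,"spin":0},{"fingers":4.5,"dx":-9.0,"dy":0,"dz":-4,"spin":0}]'
python3 -c "
from h import *
go(519,-136,75,-8.5)"
```

```text
time: 21.5
eef_pos: [0.387, 0.1017, 0.0694]
tcp_rot: [-0.0, 0.991, 0.137, -0.004]
ft_force: [1.4, 0.2, -1.1]
grip_width: 0.0496
finger_force: 25.0
dx dy dz cm [ 6.25 26.46 -0.65] spin 0.423 head 15.75 j6 1.36
```

```bash
python3 -m inch '[{"fingers":4.5,"dx":0,"dy":3,"dz":-0.5,"spin":0},{"fingers":4.5,"dx":0.5,"dy":7,"dz":-0.7,"spin":0.05},{"fingers":4.5,"dx":1,"dy":11,"dz":-0.7,"spin":0.13},{"fingers":4.5,"dx":2.5,"dy":15,"dz":-0.7,"spin":0.22},{"fingers":4.5,"dx":4,"dy":19,"dz":-0.7,"spin":0.31},{"fingers":4.5,"dx":5.5,"dy":23,"dz":-0.7,"spin":0.39},{"fingers":4.5,"dx":6.2,"dy":25.5,"dz":-0.7,"spin":0.42},{"fingers":4.5,"dx":6.2,"dy":26.4,"dz":-0.7,"spin":0.42}]'
python3 -m inch '[{"fingers":4.5,"dx":0,"dy":0,"dz":1,"spin":0},{"fingers":4.5,"dx":0,"dy":0,"dz":2.5,"spin":0},{"fingers":4.5,"dx":0,"dy":0,"dz":4,"spin":0},{"fingers":4.5,"dx":0,"dy":0,"dz":5.5,"spin":0},{"fingers":4.5,"dx":0,"dy":0,"dz":6,"spin":0},{"fingers":4.5,"dx":0,"dy":0,"dz":6.3,"spin":0},{"fingers":4.5,"dx":0,"dy":0,"dz":6.3,"spin":0},{"fingers":4.5,"dx":0,"dy":0,"dz":6.3,"spin":0}]'
python3 -c "
from h import *
go(519,-136,5.6,-8.5)"
```

```text
time: 22.3
eef_pos: [0.5235, -0.1368, 0.0781]
tcp_rot: [0.0, 0.997, -0.074, -0.0]
ft_force: [0.3, 0.3, -1.7]
grip_width: 0.0497
finger_force: 25.0
time: 23.1
eef_pos: [0.5243, -0.1351, 0.016]
tcp_rot: [0.0, 0.997, -0.072, 0.0]
ft_force: [0.1, 0.1, -1.7]
grip_width: 0.0495
finger_force: 25.0
dx dy dz cm [-0.51  0.17  1.04] spin 0.003 head -8.31 j6 1.32
```

```bash
python3 -m inch '[{"fingers":4.5,"dx":0,"dy":0,"dz":0.5,"spin":0},{"fingers":4.5,"dx":0,"dy":0,"dz":0.8,"spin":0},{"fingers":4.5,"dx":0,"dy":0,"dz":0.9,"spin":0},{"fingers":4.5,"dx":0,"dy":0,"dz":1.0,"spin":0},{"fingers":4.5,"dx":0,"dy":0,"dz":1.0,"spin":0},{"fingers":6.2,"dx":0,"dy":0,"dz":1.0,"spin":0},{"fingers":6.2,"dx":0,"dy":0,"dz":1.0,"spin":0},{"fingers":6.2,"dx":0,"dy":0,"dz":1.0,"spin":0}]'
python3 -m inch '[{"fingers":6.5,"dx":0,"dy":0,"dz":-1,"spin":0},{"fingers":6.5,"dx":0,"dy":0,"dz":-4,"spin":0},{"fingers":6.5,"dx":0,"dy":2,"dz":-8,"spin":0},{"fingers":6.5,"dx":0,"dy":6,"dz":-9,"spin":-0.05},{"fingers":6.5,"dx":0,"dy":11,"dz":-9,"spin":-0.1},{"fingers":6.5,"dx":0,"dy":16,"dz":-9,"spin":-0.17},{"fingers":6.5,"dx":0,"dy":20,"dz":-9,"spin":-0.22},{"fingers":6.5,"dx":0,"dy":20,"dz":-9,"spin":-0.22}]'
python3 - <<'E'
from h import *
im=arm.snapshot("wrist")[:,:,::-1].copy();m=arm.camera_model("wrist");cv2.imwrite("pics/w7.png",im)
h=cv2.cvtColor(im,cv2.COLOR_BGR2HSV);H,S,V=[h[...,i].astype(int) for i in range(3)]
for c,n,k in blob((V>150)&(S<45)):
    if n>1500:print("white",c.round(),n,*[np.round(x,1) for x in rect(m,k,.012,True)])
go(548-42,-350-3.3,60,4.5)
im=arm.snapshot("side")[:,:,::-1].copy();m=arm.camera_model("side");cv2.imwrite("pics/s7.png",im);h=cv2.cvtColor(im,cv2.COLOR_BGR2HSV);H,S,V=[h[...,i].astype(int) for i in range(3)]
for c,n,k in blob((V<75)&(S<120)&(S>15)):
    if n>150 and abs(c[0]-341)<40 and abs(c[1]-174)<30:print("master",c.round(),n,*[np.round(x,1) for x in rect(m,k,.012)])
for c,n,k in blob((H>75)&(H<98)&(S>100)):
    if n>150:print("teal",c.round(),n,*[np.round(x,1) for x in rect(m,k,.012)])
E
```

```text
time: 23.9
eef_pos: [0.524, -0.135, 0.0056]
tcp_rot: [0.0, 0.997, -0.073, 0.0]
ft_force: [-0.1, -0.9, -0.0]
grip_width: 0.0603
finger_force: 0.0
time: 24.7
eef_pos: [0.4941, -0.3382, 0.097]
tcp_rot: [0.002, 0.999, 0.036, 0.001]
ft_force: [-0.3, -0.5, -0.2]
grip_width: 0.065
finger_force: 0.0
white [ 33. 124.] 8149 [572.2  -4.4] [289.5 193.1] 1.7
white [519. 101.] 32451 [ 610.9 -552.3] [376.8 209.9] -67.6
white [312. 303.] 3259 [ 396.6 -329.6] [149.   40.4] -79.3
white [ 23. 377.] 2349 [ 17.7 383.8] [554.3 171.3] -60.3
dx dy dz cm [1.03 1.85 3.64] spin -0.008 head 4.05 j6 0.77
master [340. 174.] 367 [ 561.3 -137.8] [149.4  55.5] -7.1
teal [352. 157.] 322 [ 563.7 -243.8] [147.3  51.3] -3.1
```

```bash
python3 -m inch '[{"fingers":6.5,"dx":1,"dy":1.75,"dz":1,"spin":-0.008},{"fingers":6.5,"dx":1,"dy":1.75,"dz":3,"spin":-0.008},{"fingers":6.5,"dx":1,"dy":1.75,"dz":5,"spin":-0.008},{"fingers":6.5,"dx":1,"dy":1.75,"dz":6.5,"spin":-0.008},{"fingers":6.5,"dx":1,"dy":1.75,"dz":7.3,"spin":-0.008},{"fingers":6.5,"dx":1,"dy":1.75,"dz":7.5,"spin":-0.008},{"fingers":6.5,"dx":1,"dy":1.75,"dz":7.5,"spin":-0.008},{"fingers":6.5,"dx":1,"dy":1.75,"dz":7.5,"spin":-0.008}]'
python3 - <<'E'
from h import *
go(506.5,-352.5,5.6,4.5)
m=arm.camera_model("wrist");im=arm.snapshot("wrist")[:,:,::-1].copy();cv2.imwrite("pics/w8.png",im)
h=cv2.cvtColor(im,cv2.COLOR_BGR2HSV);H,S,V=[h[...,i].astype(int) for i in range(3)]
cork=(H>5)&(H<25)&(S>60)
for x in (540,560,580,600,620,630):
    o=""
    for y in range(-410,-290,2):
        u,v=proj(m,[x/1000,y/1000,.01],True);o+="c" if cork[int(round(v))%400,int(round(u))%640] else "#"
    print(x,o)
E
```

```text
time: 25.6
eef_pos: [0.5067, -0.3499, 0.0215]
tcp_rot: [0.001, 0.999, 0.041, 0.001]
ft_force: [0.2, -0.1, -0.4]
grip_width: 0.0653
finger_force: 0.0
dx dy dz cm [-0.05  0.25  1.59] spin 0.004 head 4.75 j6 0.76
540 ccccccccccccccccc#########################cccccccccccccccccc
560 cccccccccccccccccc#########################ccccccccccccccccc
580 ccccccccccccccccccc#########################cccccccccccccccc
600 cccccccccccccccccccc#########################ccccccccccccccc
620 cccccccccccccccccccc#########################ccccccccccccccc
630 cccccccccccccccccccccccccccccccccccccccccccccccccccccccccccc
```

```bash
python3 -m inch '[{"fingers":6.5,"dx":0,"dy":0.35,"dz":0.5,"spin":0},{"fingers":6.5,"dx":0,"dy":0.35,"dz":1.0,"spin":0},{"fingers":6.5,"dx":0,"dy":0.35,"dz":1.6,"spin":0},{"fingers":6.5,"dx":0,"dy":0.35,"dz":1.6,"spin":0},{"fingers":6.5,"dx":0,"dy":0.35,"dz":1.6,"spin":0},{"fingers":4.5,"dx":0,"dy":0.35,"dz":1.6,"spin":0},{"fingers":4.5,"dx":0,"dy":0.35,"dz":1.6,"spin":0},{"fingers":4.5,"dx":0,"dy":0.35,"dz":1.6,"spin":0}]' 25
```

```text
time: 26.45
eef_pos: [0.5063, -0.3531, 0.0044]
tcp_rot: [0.0, 0.999, 0.041, 0.0]
ft_force: [-0.4, -0.2, 3.1]
grip_width: 0.0495
finger_force: 23.4
```

```bash
python3 -m inch '[{"fingers":4.5,"dx":0,"dy":0,"dz":0,"spin":0},{"fingers":4.5,"dx":0,"dy":0,"dz":-1,"spin":0},{"fingers":4.5,"dx":0,"dy":0,"dz":-3,"spin":0},{"fingers":4.5,"dx":0,"dy":0,"dz":-6,"spin":0},{"fingers":4.5,"dx":-1,"dy":-2,"dz":-7,"spin":0},{"fingers":4.5,"dx":-2,"dy":-5,"dz":-7,"spin":0},{"fingers":4.5,"dx":-3.5,"dy":-9,"dz":-7,"spin":0},{"fingers":4.5,"dx":-5,"dy":-13,"dz":-7,"spin":0}]' 25
python3 -c "
from h import *
go(392,102.7,59,15.6)"
```

```text
time: 27.25
eef_pos: [0.4446, -0.2262, 0.0744]
tcp_rot: [-0.0, 0.999, 0.041, -0.0]
ft_force: [0.6, 0.9, -1.8]
grip_width: 0.0495
finger_force: 25.0
dx dy dz cm [ -2.54 -33.21   1.56] spin -0.19 head 4.7 j6 0.86
```

```bash
python3 -m inch '[{"fingers":4.5,"dx":-0.5,"dy":-4.5,"dz":0,"spin":-0.02},{"fingers":4.5,"dx":-1,"dy":-9,"dz":0,"spin":-0.05},{"fingers":4.5,"dx":-1.5,"dy":-13.5,"dz":0,"spin":-0.08},{"fingers":4.5,"dx":-2,"dy":-18,"dz":0,"spin":-0.11},{"fingers":4.5,"dx":-2.2,"dy":-22.5,"dz":0,"spin":-0.14},{"fingers":4.5,"dx":-2.4,"dy":-27,"dz":0.5,"spin":-0.17},{"fingers":4.5,"dx":-2.5,"dy":-31,"dz":1,"spin":-0.19},{"fingers":4.5,"dx":-2.5,"dy":-33.1,"dz":1.5,"spin":-0.19}]'
python3 -m inch '[{"fingers":4.5,"dx":0,"dy":0,"dz":0,"spin":0},{"fingers":4.5,"dx":0,"dy":0,"dz":0,"spin":0},{"fingers":4.5,"dx":0,"dy":0,"dz":0,"spin":0},{"fingers":4.5,"dx":0,"dy":0,"dz":0,"spin":0},{"fingers":4.5,"dx":0,"dy":0,"dz":0,"spin":0},{"fingers":4.5,"dx":0,"dy":0,"dz":0,"spin":0},{"fingers":4.5,"dx":0,"dy":0,"dz":0,"spin":0},{"fingers":4.5,"dx":0,"dy":0,"dz":0,"spin":0}]'
python3 - <<'E'
from h import *
u0=np.radians(15.6);u=np.array([np.cos(u0),np.sin(u0)]);n=np.array([-u[1],u[0]]);D=np.array([573,152.8])
t=D-u*142;go(*t,33,15.5)
s=arm.read_state();d=s["eef_pos"][:2]*1000-D;print("stand x,y",d@u,d@n)
m=arm.camera_model("wrist");im=arm.snapshot("wrist")[:,:,::-1].copy();cv2.imwrite("pics/w9.png",im)
g=cv2.cvtColor(im,cv2.COLOR_BGR2GRAY).astype(int);Rm=rot(s["tcp_rot"]);z=s["eef_pos"][2]
for a in(30,50,70,90,100,110,114,117,120,125):
    o=[]
    for b in range(-34,35,2):
        p=s["eef_pos"]+Rm@np.array([a,b,-5])/1000;U,W=proj(m,p,True)
        o.append(g[int(round(W)),int(round(U))]//10 if 0<=W<399 else -1)
    print(a,*o)
E
```

```text
time: 28.05
eef_pos: [0.3921, 0.1028, 0.0594]
tcp_rot: [-0.0, 0.991, 0.137, -0.0]
ft_force: [-0.5, -1.2, -2.1]
grip_width: 0.0491
finger_force: 25.0
time: 28.85
eef_pos: [0.3935, 0.1001, 0.0595]
tcp_rot: [-0.0, 0.991, 0.136, -0.0]
ft_force: [-0.4, -0.3, -0.7]
grip_width: 0.0493
finger_force: 25.0
dx dy dz cm [ 4.51 -0.25  2.65] spin 0.002 head 15.61 j6 1.35
stand x,y -187.07103658684235 -2.5257751371136052
30 6 7 7 7 6 12 13 13 13 13 13 13 13 13 13 13 13 13 13 13 13 13 13 13 13 13 13 13 13 13 7 7 7 7 7
50 7 7 7 7 7 11 13 13 13 13 13 13 13 13 13 13 13 13 13 13 13 13 13 13 13 13 13 13 13 13 8 7 7 8 8
70 6 7 7 7 7 10 13 13 13 13 13 13 13 14 13 13 14 13 13 13 13 13 13 13 13 13 13 13 13 13 10 8 8 8 8
90 7 7 7 7 7 8 13 13 13 13 13 14 14 14 14 14 14 14 14 14 14 14 14 14 14 13 13 13 13 13 11 7 7 7 7
100 7 7 7 7 7 8 13 12 13 13 13 14 14 14 14 14 14 14 14 14 14 14 14 14 14 13 13 12 12 12 11 7 7 7 7
110 14 7 7 7 7 9 13 14 14 14 13 13 13 13 13 13 13 13 13 13 20 23 24 24 24 24 25 25 25 25 23 15 16 16 15
114 14 13 7 7 7 8 13 14 14 17 21 23 13 15 22 23 24 24 24 24 24 24 24 24 24 24 24 25 25 24 23 16 16 15 15
117 14 13 10 7 7 6 9 12 22 22 22 22 21 22 22 21 21 22 22 22 22 21 22 22 15 12 11 10 9 9 12 10 9 12 15
120 11 11 8 9 12 11 9 11 21 21 21 22 21 21 21 21 21 22 22 22 22 22 21 21 14 13 13 12 12 13 13 14 13 13 13
125 16 16 16 16 16 16 16 16 21 21 21 21 21 21 21 21 21 22 22 22 22 21 21 21 18 16 16 16 16 16 16 16 16 16 14
```

```bash
python3 -m inch '[{"fingers":4.5,"dx":1.5,"dy":-0.22,"dz":0,"spin":0},{"fingers":4.5,"dx":3,"dy":-0.22,"dz":0.3,"spin":0},{"fingers":4.5,"dx":4.5,"dy":-0.22,"dz":0.8,"spin":0.002},{"fingers":4.5,"dx":4.5,"dy":-0.22,"dz":1.4,"spin":0.002},{"fingers":4.5,"dx":4.5,"dy":-0.22,"dz":2.0,"spin":0.002},{"fingers":4.5,"dx":4.5,"dy":-0.22,"dz":2.4,"spin":0.002},{"fingers":4.5,"dx":4.5,"dy":-0.22,"dz":2.7,"spin":0.002},{"fingers":4.5,"dx":4.5,"dy":-0.22,"dz":2.7,"spin":0.002}]'
python3 -m inch '[{"fingers":4.5,"dx":0,"dy":0,"dz":0.05,"spin":0},{"fingers":4.5,"dx":0,"dy":0,"dz":0.1,"spin":0},{"fingers":4.5,"dx":0,"dy":0,"dz":0.1,"spin":0},{"fingers":4.5,"dx":0,"dy":0,"dz":0.1,"spin":0},{"fingers":4.5,"dx":0,"dy":0,"dz":0.1,"spin":0},{"fingers":4.5,"dx":0,"dy":0,"dz":0.1,"spin":0},{"fingers":4.5,"dx":0,"dy":0,"dz":0.1,"spin":0},{"fingers":4.5,"dx":0,"dy":0,"dz":0.1,"spin":0}]'
python3 - <<'E'
from h import *
u0=np.radians(15.6);u=np.array([np.cos(u0),np.sin(u0)]);n=np.array([-u[1],u[0]]);D=np.array([573,152.8])
s=arm.read_state();d=s["eef_pos"][:2]*1000-D;print("stand x,y",d@u,d@n,head(s),s["torque"])
E
```

```text
time: 29.7
eef_pos: [0.4354, 0.1143, 0.0319]
tcp_rot: [-0.0, 0.991, 0.135, -0.001]
ft_force: [-0.5, 0.3, -2.6]
grip_width: 0.0494
finger_force: 25.0
time: 30.5
eef_pos: [0.4362, 0.1145, 0.0315]
tcp_rot: [0.0, 0.991, 0.135, 0.0]
ft_force: [0.3, -0.6, -1.4]
grip_width: 0.0495
finger_force: 25.0
stand x,y -142.0275067482345 -0.1399187283526686 15.51453518024681 [-0.01027687  0.06842744 -0.0216237 ]
```

```bash
python3 -m inch '[{"fingers":4.5,"dx":0.1,"dy":0,"dz":0.05,"spin":0},{"fingers":4.5,"dx":0.4,"dy":0,"dz":0.08,"spin":0},{"fingers":4.5,"dx":0.9,"dy":0,"dz":0.08,"spin":0},{"fingers":4.5,"dx":1.4,"dy":0,"dz":0.08,"spin":0},{"fingers":4.5,"dx":1.9,"dy":0,"dz":0.08,"spin":0},{"fingers":4.5,"dx":2.3,"dy":0,"dz":0.08,"spin":0},{"fingers":4.5,"dx":2.6,"dy":0,"dz":0.08,"spin":0},{"fingers":4.5,"dx":2.7,"dy":0,"dz":0.08,"spin":0}]'
```

```text
time: 31.3
eef_pos: [0.4626, 0.1218, 0.0306]
tcp_rot: [-0.0, 0.991, 0.135, 0.0]
ft_force: [0.4, -0.8, -1.3]
grip_width: 0.0495
finger_force: 25.0
```

```bash
python3 -m inch '[{"fingers":4.5,"dx":0.2,"dy":0,"dz":0,"spin":0},{"fingers":4.5,"dx":0.4,"dy":0,"dz":0,"spin":0},{"fingers":4.5,"dx":0.6,"dy":0,"dz":0,"spin":0},{"fingers":4.5,"dx":0.8,"dy":0,"dz":0,"spin":0},{"fingers":4.5,"dx":1.0,"dy":0,"dz":0,"spin":0},{"fingers":4.5,"dx":1.2,"dy":0,"dz":0,"spin":0},{"fingers":4.5,"dx":1.2,"dy":0,"dz":0,"spin":0},{"fingers":4.5,"dx":1.2,"dy":0,"dz":0,"spin":0}]'
```

```text
time: 32.1
eef_pos: [0.4736, 0.1249, 0.0305]
tcp_rot: [-0.0, 0.991, 0.135, -0.0]
ft_force: [-1.8, -0.3, -0.8]
grip_width: 0.0492
finger_force: 25.0
```

```bash
python3 -m inch '[{"fingers":4.5,"dx":0.1,"dy":0,"dz":0,"spin":0},{"fingers":4.5,"dx":0.2,"dy":0,"dz":0,"spin":0},{"fingers":4.5,"dx":0.3,"dy":0,"dz":0,"spin":0},{"fingers":4.5,"dx":0.4,"dy":0,"dz":0,"spin":0},{"fingers":4.5,"dx":0.45,"dy":0,"dz":0,"spin":0},{"fingers":4.5,"dx":0.5,"dy":0,"dz":0,"spin":0},{"fingers":4.5,"dx":0.55,"dy":0,"dz":0,"spin":0},{"fingers":4.5,"dx":0.6,"dy":0,"dz":0,"spin":0}]'
```

```text
time: 32.9
eef_pos: [0.4796, 0.1265, 0.0306]
tcp_rot: [0.0, 0.991, 0.135, -0.0]
ft_force: [-2.6, -1.9, -0.9]
grip_width: 0.0496
finger_force: 25.0
```

```bash
python3 -m inch '[{"fingers":4.5,"dx":0.05,"dy":0,"dz":0,"spin":0},{"fingers":4.5,"dx":0.1,"dy":0,"dz":0,"spin":0},{"fingers":4.5,"dx":0.15,"dy":0,"dz":0,"spin":0},{"fingers":4.5,"dx":0.2,"dy":0,"dz":0,"spin":0},{"fingers":4.5,"dx":0.25,"dy":0,"dz":0,"spin":0},{"fingers":4.5,"dx":0.3,"dy":0,"dz":0,"spin":0},{"fingers":4.5,"dx":0.3,"dy":0,"dz":0,"spin":0},{"fingers":4.5,"dx":0.3,"dy":0,"dz":0,"spin":0}]'
```

```text
time: 33.7
eef_pos: [0.4798, 0.1266, 0.0303]
tcp_rot: [0.0, 0.991, 0.135, -0.003]
ft_force: [-12.5, -4.8, 7.9]
grip_width: 0.0493
finger_force: 25.0
```

Home at the same place, pressing at about 13 N. I hold, then release and rise.

```bash
python3 -m inch '[{"fingers":4.5,"dx":0,"dy":0,"dz":0,"spin":0},{"fingers":4.5,"dx":0,"dy":0,"dz":0,"spin":0},{"fingers":4.5,"dx":0,"dy":0,"dz":0,"spin":0},{"fingers":4.5,"dx":0,"dy":0,"dz":0,"spin":0},{"fingers":4.5,"dx":0,"dy":0,"dz":0,"spin":0},{"fingers":6.2,"dx":0,"dy":0,"dz":0,"spin":0},{"fingers":6.2,"dx":0,"dy":0,"dz":0,"spin":0},{"fingers":6.2,"dx":0,"dy":0,"dz":0,"spin":0}]'
python3 -m inch '[{"fingers":6.4,"dx":0,"dy":0,"dz":-1.5,"spin":0},{"fingers":6.7,"dx":0,"dy":0,"dz":-4,"spin":0},{"fingers":7.2,"dx":0,"dy":0,"dz":-8,"spin":0},{"fingers":7.2,"dx":1,"dy":0,"dz":-11,"spin":0},{"fingers":7.2,"dx":2,"dy":0,"dz":-12,"spin":0},{"fingers":7.2,"dx":2,"dy":0,"dz":-12,"spin":0},{"fingers":7.2,"dx":2,"dy":0,"dz":-12,"spin":0},{"fingers":7.2,"dx":2,"dy":0,"dz":-12,"spin":0}]'
python3 dial.py d4
python3 - <<'E'
from h import *
im=cv2.imread("pics/d4.png");m=arm.camera_model("wrist");h=cv2.cvtColor(im,cv2.COLOR_BGR2HSV);H,S,V=[h[...,i].astype(int) for i in range(3)]
# stand-frame strip along the table (z=40) around the tile and stop
u0=np.radians(15.6);u=np.array([np.cos(u0),np.sin(u0)]);n=np.array([-u[1],u[0]]);D=np.array([573,152.8])
im=arm.snapshot("side")[:,:,::-1].copy();m=arm.camera_model("side");cv2.imwrite("pics/s9.png",im);h=cv2.cvtColor(im,cv2.COLOR_BGR2HSV);H,S,V=[h[...,i].astype(int) for i in range(3)]
for c,k_,k in blob((V<75)&(S<120)&(S>15)):
    if k_>150 and abs(c[0]-341)<40 and abs(c[1]-174)<30:print("master",c.round(),k_,*[np.round(x,1) for x in rect(m,k,.012)])
E
```

```text
time: 34.5
eef_pos: [0.4839, 0.1275, 0.0314]
tcp_rot: [-0.0, 0.991, 0.135, 0.001]
ft_force: [-0.1, -0.7, 0.1]
grip_width: 0.0604
finger_force: 0.0
time: 35.3
eef_pos: [0.5005, 0.1325, 0.1491]
tcp_rot: [-0.0, 0.991, 0.135, -0.001]
ft_force: [-0.6, 0.3, -0.3]
grip_width: 0.0723
finger_force: 0.0
hub px [318.3 112.9] exp [318.5 112.4] [0.57265038 0.15283034] red [331.8 142.2] [ 1.141 22.09 ]
needle per r [0.64 0.66 0.67 0.65] [65.66406  63.837036 64.315674 68.155396] [125.50171  126.19977  126.86133  127.219025] mean 0.66
needle 0.651 time 35.35
master [318. 177.] 1549 [592.5 -88.9] [395.9 240.3] -67.9
```

The needle reads 0.49 rad anticlockwise of the mark, against 0.50 expected. The arm is clear, so I hand in.

```bash
python3 -c "
from workcell import arm;print(arm.sign_off())"
```

```text
the job is handed in; nothing more can be done
None
```

I zeroed the dial on the master (mark and needle within about 0.01 rad), laid the master back on the mat, and left the white tile home against the stop, reading 0.49 rad anticlockwise of zero (0.50 expected). The job is handed in at 35 s; on the master's first slide-in, before it reached the stop, I pressed it down on the table too hard (about 24 N, 19 N along) and eased off.

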